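# Draw the crumb tray of a warming cabinet with a tray hook

### The job

The crumb tray of the bench-top warming cabinet has to come out for emptying: it is the one of the three with a long front tongue that has a finger hole. Take the hook from its stand and, touching the cabinet and tray with nothing but the hook, first switch off the rocker in line with that tray by pressing down its raised, robot-side half; then hook the tray by its finger hole under the clear guard and draw it out gently as far as it goes. Hang the hook back upright on its stand and let go, leaving the other two rockers on and the other things where they are.

Things in the scene. Friction and masses are not known exactly. Their poses are not given: they have to be found in the camera images.
- cabinet: Fixed steel warming cabinet, 240 deep (x), 360 wide (y), 210 high. Origin on the table under the middle of its front; x points into it, away from the robot, y to its left. Three bays side by side centred at y = 110, 0, -110. A clear guard 8 thick juts out over the full width at the top of the front: x = 0 to -50, underside at z = 200. Under it are only the trays' tongues.
- tray_bay: The bay with the crumb tray, any one of the three. Origin at the bottom middle of the tray's front face when pushed home, 60 above the table, axes as the cabinet's. The other two bays hold fixed plates with the same front but only a short lip 20 long without a hole.
- tray (a joint): How far the crumb tray is drawn out towards the robot (along the cabinet's -x), m: 0 pushed home, 0.080 at its stop. It starts 0 to 0.012. It drags with about 2.5 N and stays where it is left.
- tray_hole (a point): Centre of the mouth of the finger hole (moves with the tray; cabinet's axes). Tongue: level plate 5 thick, 48 (x) by 70 (y), top 80 above the table. Dark-rimmed hole: 13.5 (x) by 12.5 (y), right through, mid-tongue, 24 before the tray's front. Free space below it. With the tray home the guard reaches 26 nearer the robot than the hole, 120 above it: a tool straight above cannot get there.
- rocker0 (a joint): Rocker switch in line with the bay at cabinet y = +110. rad: 0 = on (robot-side half raised), 0.44 = off (robot-side half down). Starts 0 to 0.03. Stiff: 3 to 4 N pressed 15 in front of the pivot moves it, and it stays where it is left.
- rocker1 (a joint): The same in line with the bay at cabinet y = 0.
- rocker2 (a joint): The same in line with the bay at cabinet y = -110.
- rocker0_pivot (a point): Fixed pivot of rocker0, on the cabinet's top, 30 behind its front face, 227 above the table; cabinet's axes. The rocker is a black bar 50 long (x), 26 wide (y), 9 thick, pivoted at its middle about y. On, its top 15 before the pivot (x = -15) is 8 above the pivot; off, 1 above it.
- rocker1_pivot (a point): The same for rocker1.
- rocker2_pivot (a point): The same for rocker2.
- hook: Loose tray hook, 130 g or so, hanging upright in its stand. Origin: middle of its guard's underside; z up the handle. Guard 30 (x) by 80 (y), z 0 to 10; above it the handle 34 (x) by 14 (y), z 10 to 60, gripped across y. Below, a rod 8 thick goes down to z = -110 and bends 35 degrees to -x: a prong 30 long. Handle top leant 30 to 35 degrees to the hook's -x side, the prong is about vertical.
- hook_tip (a point): Centre of the round end (radius 4) of the prong, at (-17, 0, -135) in the hook's axes.
- stand: Fixed steel stand of the hook, base 90 (x) by 110 (y) by 8. Origin under the base's middle, axes as the hanging hook's. Two posts 44 (x) by 14 (y) at y = 32 and -32, flat tops 160 above the table carry the ends of the hook's guard; the rod hangs between them, ending 21 above the table. Lips 5 high, 40 apart, at front and back of the post tops.
- cake_tin: Bystander: loose round aluminium tin 110 across, 60 high; origin under its centre.
- jar: Bystander: loose white jar 64 across, 85 high; origin under its centre.
- cake_ring: Bystander: loose steel ring 90 across, 50 high; origin under its centre.
There are look-alikes about, which are no part of the job. What is meant by the hook is not pink, and is the smaller of those in its own colour.

How it is judged:
By the outcome, as a careful person would: the job done as asked, in the order asked, and still so for the second after the job is handed in, with the robot touching nothing.
It also fails if it takes over 72 s, if anything falls off the work surface, if the arm or the gripper's body presses on something with over 40 N, if the wrist force passes 120 N, or if a joint passes its speed limit or range.

### The arm

A 6-joint arm with a two-finger parallel gripper is mounted at the origin on the work surface. World frame = base frame: x ahead of the robot, y to its left, z up, the work surface at z = 0. Lengths are in mm, angles in rad, forces in N, time in s.
With the tool pointing down it reaches from about 275 to 825 mm from the base axis. Payload 5.2 kg.
Tool frame: the origin (TCP) lies at the very end of the fingers, on their centre line; the grasp point (between the pads) lies 19 mm behind it; z points along the fingers, y is the line along which they close (so a half turn about z gives the same grasp; the last joint's range is limited). The gripper opens to 93 mm and grips with 3 to 60 N. Pads are 15 mm wide; open, the fingers measure 128 mm over their backs; the gripper's body (75 mm by 188 mm) begins 65 mm behind the grasp point.
Start: joints at [-1.471, 0.259, 1.535, -0, 1.348, -0.203], TCP at [164.028, -524.976, 218.653] pointing down, gripper open.
Joint ranges: [-3.14, 3.14], [-0.91, 2.08], [0.19, 2.58], [-1.22, 4.36], [0.22, 2.71], [-3.12, 3.12]. Speed limits (rad/s): [2.57, 2.57, 3.14, 3.14, 3.14, 3.14].

### API

Orientations are given as [roll, pitch, yaw] about the fixed x, y, z axes, in that order (R = Rz(yaw) Ry(pitch) Rx(roll)).
In Python, from bench import robot gives the robot as it stands. The module is installed in compiled form; this text tells all that it offers. Calls block until the motion is done:
- robot.move_ptp(position, orientation): joint-space move of the TCP to a pose.
- robot.move_linear(position, ori=None, speed=150, f_stop=None): straight line of the TCP; ori=None keeps the orientation; speed is the mean speed in mm/s. With f_stop (N) it stops when the force on the tool has changed by that much, and returns True; else False.
- robot.move_j(angles): joint-space move.
- robot.move_gripper(opening): opening from 0.0 (shut) to 1.0 (fully open); the grip force is fixed at half the most; returns when the fingers have stopped.
- robot.sleep(seconds).
- robot.inverse_kinematics(position, orientation): joint angles nearest the present ones, or None.
- robot.get_image(name): name is "scene" or "side" or "wrist"; returns a dict with "img" (480x640x3 uint8, blue, green, red), "fovy" (degrees; the focal length in pixels is half the picture's height over the tangent of half this angle, whatever the lens; pixels are square), "cx", "cy" (the principal point, pixels), "eye" and "orientation" of the camera in the world. Camera axes: x right, y down, z forward; pixel columns grow to the right and rows downward; lengths in mm; the calibration is good to about 2 mm. A picture is of the moment at which its call begins. There is no depth.
A pose or a line that the arm cannot do raises robot.MotionError and nothing moves.
- robot.hand_in(): hands the job in; it is judged then, once.
Readings, each from a call of its own:
- robot.current_t(): time.
- robot.current_qpos(): joint angles.
- robot.current_joint_vel(): joint speeds.
- robot.current_joint_efforts(): joint torques, N m.
- robot.current_tcp_pos(): TCP position.
- robot.current_eef_rot(): TCP orientation.
- robot.current_contact_force(): force on the tool from outside, world axes, zero at the start.
- robot.current_ft_torque(): the same for the moment, N m.
- robot.current_gripper_width(): opening from 0.0 (shut) to 1.0 (fully open).
- robot.current_finger_force(): force on a finger pad.
Only numpy, scipy, OpenCV 4.12 (cv2) and the standard library are available. Lean on these libraries where they do the work, as an engineer would, in place of code of your own. Each camera call takes 0.05 s, during which the arm holds its last target. There are 200 camera calls.

## Working session

There is one attempt and no reset: what is moved stays moved. The work goes in short steps, each a Python script; the robot and the scene stay as the last script left them, time stands still between calls to the robot, and variables do not carry over. Pictures are saved under pics/ and viewed, at most 10 in all, crops included, and the job is handed in when it is done.

```bash
mkdir -p pics; cat > h.py <<'E'
import numpy as np, cv2
from scipy.spatial.transform import Rotation as R
from bench import robot
def cam(d):
    f=240/np.tan(np.radians(d["fovy"])/2)
    o=np.array(d["orientation"],float)
    M=R.from_euler('xyz',o).as_matrix() if o.shape==(3,) else o
    return f,d["cx"],d["cy"],np.array(d["eye"],float),M
def ray(d,u,v):
    f,cx,cy,e,M=cam(d); r=M@np.array([(u-cx)/f,(v-cy)/f,1]); return e,r/np.linalg.norm(r)
def onz(d,u,v,z):
    e,r=ray(d,u,v); return e+r*(z-e[2])/r[2]
def proj(d,P):
    f,cx,cy,e,M=cam(d); q=M.T@(np.array(P,float)-e); return np.array([cx+f*q[0]/q[2],cy+f*q[1]/q[2]])
def tri(d1,p1,d2,p2):
    e1,r1=ray(d1,*p1); e2,r2=ray(d2,*p2)
    s=np.linalg.lstsq(np.c_[r1,-r2],e2-e1,rcond=None)[0]
    a,b=e1+s[0]*r1,e2+s[1]*r2; return (a+b)/2,np.linalg.norm(a-b)
E
python3 - <<'E'
from h import *
import pickle
for n in ("scene","side","wrist"):
    d=robot.get_image(n); cv2.imwrite(f"pics/{n}0.png",d["img"]); pickle.dump(d,open(f"{n}0.pkl","wb"))
    print(n,{k:v for k,v in d.items() if k!="img"})
print(robot.current_t(),robot.current_eef_rot(),robot.current_contact_force())
E
```

```text
scene {'fovy': 44.510965466840105, 'cx': 317.5696280768497, 'cy': 241.57904646595827, 'eye': array([ 505.08367573, 1050.74152863,  958.36762498]), 'orientation': array([-2.24454393, -0.0203248 ,  3.10786834])}
side {'fovy': 53.41352202997269, 'cx': 324.1237474941783, 'cy': 239.91473156532788, 'eye': array([ -90.65371103,  636.0512845 , 1118.27354316]), 'orientation': array([-2.42510557,  0.01559637, -2.42994276])}
wrist {'fovy': 61.8822338525116, 'cx': 315.40648758908867, 'cy': 238.24057138856324, 'eye': array([ 240.50751753, -501.79242454,  385.05567968]), 'orientation': array([ 2.84925417e+00,  1.86898651e-03, -1.26755611e+00])}
0.15 [-3.14026532e+00 -2.35333745e-04  3.02786373e-01] [-0.30873932  0.0720543  -0.26181703]
```

View pics/scene0.png

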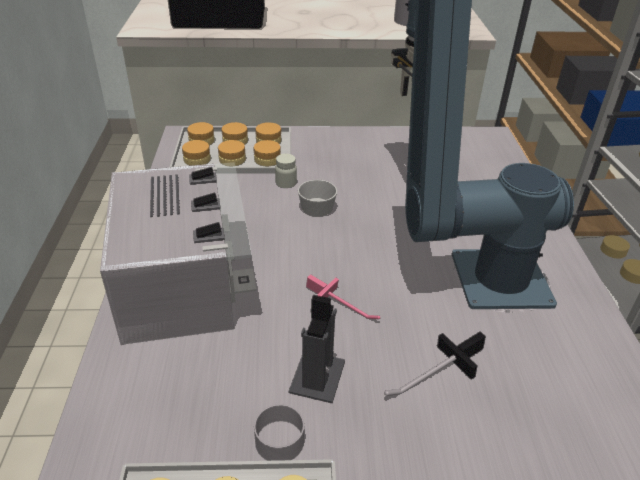

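View pics/side0.png

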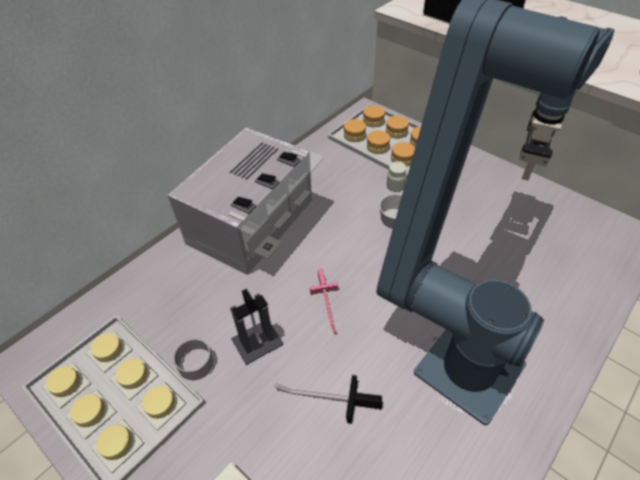

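The scene view shows the cabinet with its rockers at (204,175), (206,201) and (209,232). The tongue with the hole is at (244,281). There are three hook candidates:
- **(320,310):** black, hanging in the stand. This fits: it's not pink, and it's the smaller of the two black ones.
- **(450,360):** black and larger, lying on the table.
- **(340,297):** pink.

I'll confirm this in one enlarged composite crop.

```bash
python3 - <<'E'
import cv2,numpy as np
s=cv2.imread("pics/scene0.png"); d=cv2.imread("pics/side0.png")
def c(i,x,y,w,h,W,H): return cv2.resize(i[y:y+h,x:x+w],(W,H),interpolation=cv2.INTER_CUBIC)
a=np.hstack([c(s,270,280,100,130,300,390)[:300],c(s,170,155,100,60,500,300)])
a=np.hstack([c(s,280,285,80,60,400,300),c(s,180,210,80,90,267,300)[:, :267],c(d,225,285,60,80,133,300)[:,:133]])
b=np.hstack([c(d,220,280,80,60,400,300),c(d,225,185,80,60,400,300)])
cv2.imwrite("pics/crop1.png",np.vstack([a,b]))
E
```

```text
(no output)
```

View pics/crop1.png

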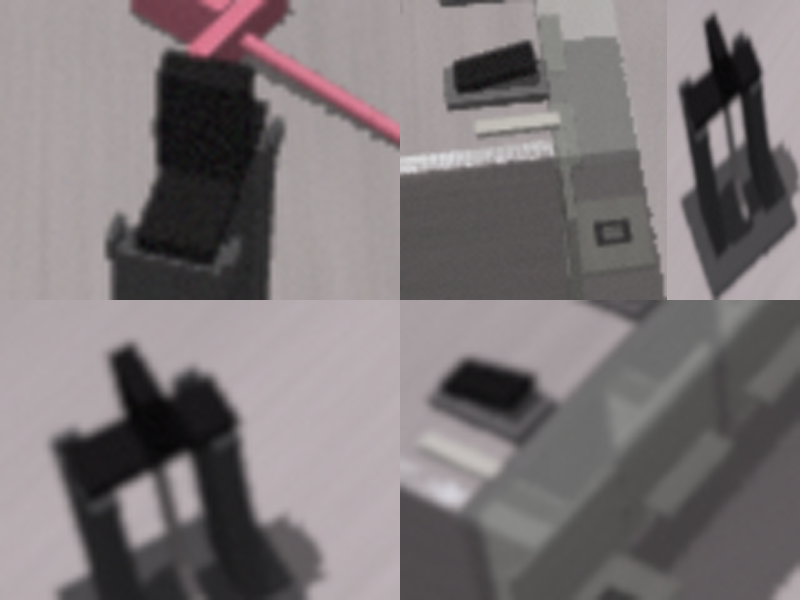

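The crop confirms the upright black hook in the stand, at scene (322,296) and side (244,289). The tongue with the hole is at scene (243.5,279.7), in line with rocker0. Next I'll take rough positions.

```bash
python3 - <<'E'
from h import *
import pickle
s=pickle.load(open("scene0.pkl","rb"));d=pickle.load(open("side0.pkl","rb"))
print("handle top",tri(s,(321.6,296.4),d,(244.4,289)))
print("hole",onz(s,243.5,279.7,80))
def blobs(D,x,y,w,h,t=50):
    m=np.zeros((480,640),np.uint8); m[y:y+h,x:x+w]=(D["img"][y:y+h,x:x+w].max(2)<t)*255
    n,l,st,c=cv2.connectedComponentsWithStats(m)
    return [(c[i],st[i,4]) for i in range(1,n) if st[i,4]>40]
A=sorted(blobs(s,185,160,40,85),key=lambda k:-k[0][1]); B=sorted(blobs(d,228,145,80,70),key=lambda k:k[0][0])
print(A,B)
for a,b in zip(A,B): print(tri(s,a[0],d,b[0]), onz(s,*a[0],230))
for p in [(291,390),(335,398),(345,357)]: print("base",onz(s,*p,8))
print("cake ring",onz(s,317,210,0),"jar",onz(s,286,183,0),"lowring",onz(s,279,450,0))
E
```

```text
handle top (array([460.46797206, 293.37751661, 233.49914505]), np.float64(10.1897533663179))
hole [618.59912592  85.2495219   80.        ]
[(array([208.19545455, 230.36363636]), np.int32(220)), (array([204.86413043, 200.16304348]), np.int32(184)), (array([202.13815789, 173.76315789]), np.int32(152))] [(array([242.59459459, 202.25225225]), np.int32(111)), (array([266.53535354, 178.34343434]), np.int32(99)), (array([288.14772727, 156.38636364]), np.int32(88))]
(array([681.11524117,  96.0503376 , 226.40699522]), np.float64(0.37744089052012625)) [680.12194577 101.000344   230.        ]
(array([700.46064604, -12.84246388, 225.90385062]), np.float64(0.28106601385363345)) [699.27018143  -6.681965   230.        ]
(array([ 719.3543261 , -120.59745736,  226.41662146]), np.float64(1.0785925459406913)) [ 717.92316291 -113.98087832  230.        ]
base [513.81063783 329.44921077   8.        ]
base [428.1203218  349.99085675   8.        ]
base [401.38131701 247.70318795   8.        ]
cake ring [ 441.93704736 -290.67618184    0.        ] jar [ 5.30054915e+02 -4.29754190e+02 -1.13686838e-13] lowring [535.36550331 455.16127204   0.        ]
```

```bash
cat >> h.py <<'E'
PSI=0.1746; CX=np.array([np.cos(PSI),np.sin(PSI),0]); CY=np.array([-CX[1],CX[0],0])
PIV=np.array([681.1,96.0,227]); GZ=13.0
TIP=np.array([-17,0,-135.])
def tool_rpy(Rh,a): return (Rh*R.from_euler('xyz',[np.pi,0,a])).as_euler('xyz')   # Rz(a)Rx(pi)
def tcp_for_tip(tip,th,a,psi=PSI,flip=0,tl=TIP):
    Rh=R.from_euler('zy',[psi,-th]); return np.array(tip)+Rh.apply(np.array([0,0,GZ])-tl),tool_rpy(Rh,a)
E
python3 - <<'E'
from h import *
hole=PIV-54*CX; hole[2]=80
for a in (0,np.pi):
    print("a",a)
    st=np.array([458,289,173.]); yaw=-0.245
    Rh=R.from_euler('z',yaw)
    L={"grasp":(st,tool_rpy(Rh,a)),"view":(st+Rh.apply([-60,0,110]),tool_rpy(Rh,a)),"over":(st+[0,0,220],tool_rpy(Rh,a))}
    L["press"]=tcp_for_tip(PIV-15*CX+[0,0,5],0,a); L["presshi"]=tcp_for_tip(PIV-15*CX+[0,0,60],0,a)
    for th in (.5,.57):
        L[f"in{th}"]=tcp_for_tip(hole+[0,0,-18],th,a); L[f"out{th}"]=tcp_for_tip(hole-100*CX+[0,0,20],th,a); L[f"far{th}"]=tcp_for_tip(hole-80*CX+[0,0,80],th,a)
    for k,(p,o) in L.items():
        q=robot.inverse_kinematics(p,o); print(k,np.round(p),None if q is None else np.round(q,2))
E
```

```text
a 0
grasp [458. 289. 173.] [ 0.36  0.28  1.62 -0.    1.24  2.17]
view [400. 304. 283.] [ 0.43  0.13  1.53 -0.    1.47  2.24]
over [458. 289. 393.] [ 0.36  0.19  1.21 -0.    1.74  2.17]
press [683.  96. 380.] [-0.02  0.5   0.81 -0.    1.84  1.38]
presshi [683.  96. 435.] [-0.02  0.52  0.63 -0.    1.99  1.38]
in0.5 [572.  90. 200.] [-0.05  0.05  1.95  0.04  0.64  1.31]
out0.5 [473.  72. 238.] [-0.13 -0.19  2.07  0.09  0.77  1.21]
far0.5 [493.  76. 298.] [-0.11 -0.2   1.92  0.07  0.92  1.26]
in0.57 [562.  90. 196.] [-0.06  0.02  2.04  0.06  0.52  1.29]
out0.57 [464.  72. 234.] [-0.15 -0.25  2.15  0.13  0.67  1.17]
far0.57 [483.  76. 294.] [-0.13 -0.25  2.01  0.09  0.82  1.23]
a 3.141592653589793
grasp [458. 289. 173.] [ 0.36  0.28  1.62  0.    1.24 -0.97]
view [400. 304. 283.] [ 0.43  0.13  1.53  0.    1.47 -0.9 ]
over [458. 289. 393.] [ 0.36  0.19  1.21  0.    1.74 -0.97]
press [683.  96. 380.] [-0.02  0.5   0.81 -0.    1.84 -1.77]
presshi [683.  96. 435.] [-0.02  0.52  0.63 -0.    1.99 -1.77]
in0.5 [572.  90. 200.] [-0.05  0.05  1.95  0.04  0.64 -1.83]
out0.5 [473.  72. 238.] [-0.13 -0.19  2.07  0.09  0.77 -1.93]
far0.5 [493.  76. 298.] [-0.11 -0.2   1.92  0.07  0.92 -1.89]
in0.57 [562.  90. 196.] [-0.06  0.02  2.04  0.06  0.52 -1.85]
out0.57 [464.  72. 234.] [-0.15 -0.25  2.15  0.13  0.67 -1.97]
far0.57 [483.  76. 294.] [-0.13 -0.25  2.01  0.09  0.82 -1.91]
```

```bash
python3 - <<'E'
from h import *
import pickle
robot.move_linear(np.array(robot.current_tcp_pos())+[0,0,100],speed=250)
Rh=R.from_euler('z',-0.245)
robot.move_ptp(np.array([458,289,300])+Rh.apply([-60,0,0]),tool_rpy(Rh,np.pi))
robot.sleep(.3)
d=robot.get_image("wrist"); cv2.imwrite("pics/w1.png",d["img"]); pickle.dump(d,open("w1.pkl","wb"))
print(robot.current_t(),robot.current_tcp_pos(),d["eye"])
E
```

```text
4.0667 [399.942026   303.38997523 299.99150872] [322.04669886 321.8677005  467.10003839]
```

View pics/w1.png

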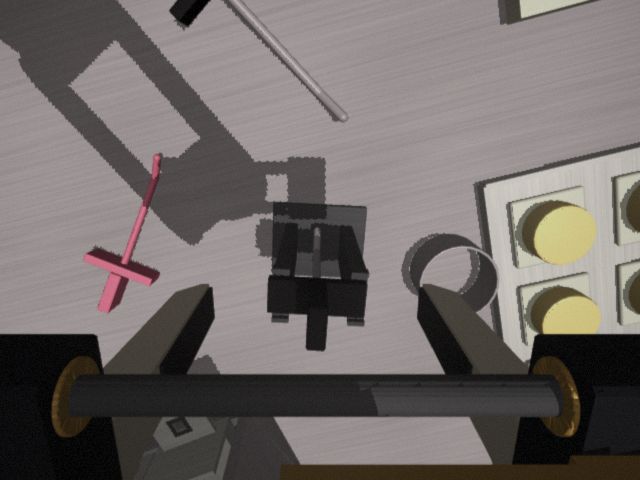

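The wrist view shows the stand at (317,290), with the guard spanning about (269..367, 278..315), the handle top near (316,345), and the rod and prong ending near (317,230). I'll test the prong's direction by projection and refine the pose.

```bash
python3 - <<'E'
from h import *
import pickle
d=pickle.load(open("w1.pkl","rb"))
Rh=R.from_euler('z',-0.245); o=np.array([458,289,0])
f=lambda *l: np.round(proj(d,o+Rh.apply(l)),1)
print("tip-17",f(-17,0,25),"tip+17",f(17,0,25),"bend",f(0,0,50))
print("guard top",[f(x,y,170) for x in(-15,15) for y in(-40,40)],"bot",[f(-15,y,160) for y in(-40,40)])
print("handle top",[f(x,y,220) for x in(-17,17) for y in(-7,7)])
print("base",[f(x,y,8) for x in(-45,45) for y in(-55,55)])
c=d["img"][190:370,240:400]; cv2.imwrite("pics/w1c.png",cv2.resize(cv2.convertScaleAbs(c,alpha=2.2,beta=20),(640,720),interpolation=cv2.INTER_CUBIC)[:600])
E
```

```text
tip-17 [316.5 230.4] tip+17 [316.5 258.4] bend [316.5 251.4]
guard top [array([266.9, 281.3]), array([366.9, 281.3]), array([268.2, 315.1]), array([365.5, 315.1])] bot [array([268.3, 276.6]), array([365.4, 276.6])]
handle top [array([306.8, 307.2]), array([327.4, 307.2]), array([307.1, 351.1]), array([327. , 351.1])]
base [array([269.3, 203.3]), array([363.6, 203.3]), array([271.7, 275.2]), array([361.1, 275.2])]
```

View pics/w1c.png

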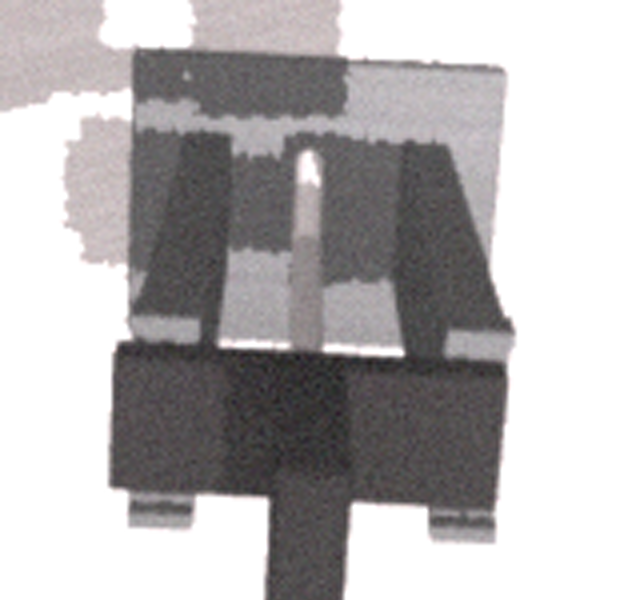

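The tip is at (317,228), matching the −17 prediction, so the prong points towards the robot and needs no turn. I'll refine the stand pose from the corners and grasp.

```bash
python3 - <<'E'
from h import *
import pickle
d=pickle.load(open("w1.pkl","rb"))
c=lambda x,y:(240+x/4,190+y/4)
B=[onz(d,*c(135,50),8)[:2],onz(d,*c(505,68),8)[:2]]
G=[onz(d,*c(x,y),170)[:2] for x,y in((118,352),(507,367),(497,503),(110,487))]
print(B,np.linalg.norm(B[1]-B[0])); print(G,np.linalg.norm(G[1]-G[0]),np.linalg.norm(G[3]-G[0]))
ang=lambda v:np.arctan2(-v[0],v[1])
ys=[ang(B[1]-B[0]),ang(G[1]-G[0]),ang(G[2]-G[3])]
print("yaws",ys)
y=np.mean(ys); X=np.array([np.cos(y),np.sin(y)])
print("centre base",(B[0]+B[1])/2+45*X,"guard",np.mean(G,0),y)
E
```

```text
[array([401.31430709, 251.83929527]), array([432.71851205, 355.34470716])] 108.16466327262698
[array([431.52400573, 256.61233754]), array([453.5195431 , 331.26127109]), array([482.54869246, 323.02300953]), array([459.75931598, 246.8500775 ])] 77.82202095053889 29.87531533831603
yaws [np.float64(-0.294578999635882), np.float64(-0.28654416319717146), np.float64(-0.2907038331752305)]
centre base [460.12953947 290.69789286] guard [456.83788932 289.43667392] -0.290608998669428
```

```bash
cat >> h.py <<'E'
ST=np.array([458.0,290.0,0]); SYAW=-0.2906
E
python3 - <<'E'
from h import *
import pickle
Rh=R.from_euler('z',SYAW); o=tool_rpy(Rh,np.pi)
robot.move_ptp(ST+[0,0,260],o)
print(robot.move_linear(ST+[0,0,174],speed=80,f_stop=6),robot.current_tcp_pos())
robot.move_gripper(0.0); print("w",robot.current_gripper_width()*93,robot.current_finger_force())
z0=robot.current_contact_force()
robot.move_linear(ST+[0,0,345],speed=120); robot.sleep(.2)
print(robot.current_contact_force()-z0)
for n in("wrist","scene","side"):
    d=robot.get_image(n); pickle.dump(d,open(n+"2.pkl","wb")); cv2.imwrite(f"pics/{n}2.png",d["img"])
print(robot.current_t(),robot.current_tcp_pos(),robot.current_eef_rot(),o)
w,s,e=[pickle.load(open(n+"2.pkl","rb")) for n in("wrist","scene","side")]
P=np.array(robot.current_tcp_pos()); t=P+Rh.apply(TIP-[0,0,14]); print("pred tip",t,proj(w,t),proj(s,t),proj(e,t))
p=proj(w,t).astype(int);q=proj(s,t).astype(int);r=proj(e,t).astype(int)
def c(D,p,w,h,k): x,y=max(0,p[0]-w//2),max(0,p[1]-h//2); i=D["img"][y:y+h,x:x+w]; print(x,y,i.shape,k); return cv2.resize(i,None,fx=k,fy=k,interpolation=cv2.INTER_CUBIC)
A=c(w,p,130,100,3);B=c(s,q-[0,20],130,100,3);C=c(e,r-[0,20],130,100,3)
H=np.zeros((600,800,3),np.uint8)
for I,x,y in((A,0,0),(B,400,0),(C,0,300)): H[y:y+I.shape[0],x:x+I.shape[1]]=I
cv2.imwrite("pics/held.png",H)
E
```

```text
False [458.4106461  290.17113632 174.60453658]
w 14.042026214186691 29.972175657749176
[ 0.2539091  -0.42175447  0.28988557]
8.8083 [457.9695876  289.98438895 344.83578575] [-3.14141145e+00 -2.31178393e-04  2.85099605e+00] [3.14159265 0.         2.85099265]
pred tip [441.68236136 294.85534999 195.83578575] [316.88640107 200.89189629] [329.85341452 309.50127657] [251.89561316 305.46144363]
251 150 (100, 130, 3) 3
264 239 (100, 130, 3) 3
186 235 (100, 130, 3) 3
```

View pics/held.png

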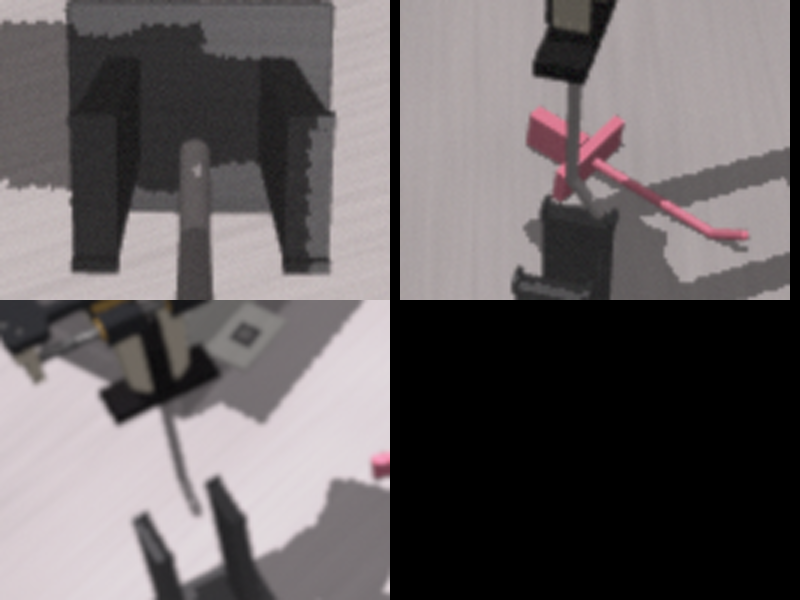

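The hook is held as modelled: the tip is at wrist (316,197), scene (332,310) and side (252,306), all within about 2 mm of prediction. Next is pressing rocker0.

```bash
python3 - <<'E'
from h import *
import pickle
import h; h.GZ=14.0
a=np.pi
P=np.array(robot.current_tcp_pos()); robot.move_linear(P+[0,0,100],speed=200)
p=lambda x,z: tcp_for_tip(PIV+x*CX+[0,0,z],0,a)
robot.move_ptp(*p(-15,40)); robot.sleep(.2)
w=robot.get_image("wrist"); pickle.dump(w,open("w3.pkl","wb")); cv2.imwrite("pics/w3.png",w["img"])
print("tip px",proj(w,PIV+-15*CX+[0,0,40]),"pivot-top px",proj(w,PIV+[0,0,4.5]))
m=(w["img"].max(2)<50).astype(np.uint8); n,l,st,c=cv2.connectedComponentsWithStats(m)
print([(np.round(c[i]),st[i]) for i in range(1,n) if 100<st[i,4]<20000])
print(robot.current_t(),robot.current_contact_force())
E
```

```text
tip px [314.57898868 201.09465448] pivot-top px [314.62851964 209.64031847]
[(array([516.,  28.]), array([ 447,    0,  145,   64, 5325], dtype=int32)), (array([ 96., 202.]), array([ 91, 172,  11,  62, 118], dtype=int32)), (array([ 70., 205.]), array([  47,  178,   46,   55, 1726], dtype=int32)), (array([191., 206.]), array([ 172,  180,   37,   53, 1588], dtype=int32)), (array([311., 203.]), array([ 298,  181,   30,   52, 1126], dtype=int32)), (array([315., 326.]), array([  229,   262,   173,   155, 13834], dtype=int32))]
10.85 [ 0.31355893  0.11542668 -0.85683801]
```

View pics/w3.png

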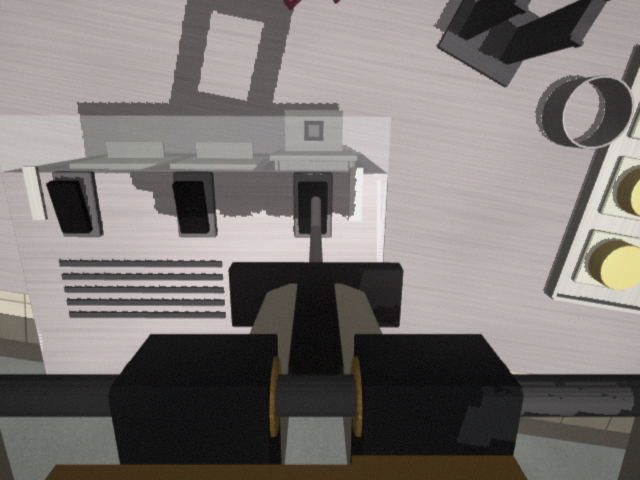

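The wrist view shows the tip at (315,200) over rocker0 (298–328, 181–232). The other rockers are at (191,206) and (72,205), and the hole is visible at (314,131) through the guard. Next I'll refine and press.

```bash
python3 - <<'E'
from h import *
import h,pickle; h.GZ=14.0
w=pickle.load(open("w3.pkl","rb"))
f=onz(w,313,181,237.2);b=onz(w,313,232,226); print("front/back",(f-PIV)@CX,(b-PIV)@CX,(f-PIV)@CY)
k=cv2.cvtColor(w["img"],cv2.COLOR_BGR2GRAY)[115:148,295:335]
hp=onz(w,314,131,80); print("hole",hp,(hp-PIV)@CX,(hp-PIV)@CY)
for u,v in((191,206),(72,205)): q=onz(w,u,v,231); print((q-PIV)@CX,(q-PIV)@CY)
a=np.pi; p=lambda x,z: tcp_for_tip(PIV+x*CX+[0,0,z],0,a)[0]
robot.move_linear(p(-16,15),speed=60)
r=robot.move_linear(p(-16,0),speed=15,f_stop=11)
P=np.array(robot.current_tcp_pos()); print(r,"tip z",P[2]-149,robot.current_contact_force())
robot.sleep(.2)
robot.move_linear(p(-16,40),speed=80); robot.sleep(.2)
w=robot.get_image("wrist"); pickle.dump(w,open("w4.pkl","wb")); cv2.imwrite("pics/w4.png",w["img"])
m=(w["img"].max(2)<50).astype(np.uint8); n,l,st,c=cv2.connectedComponentsWithStats(m)
print([st[i] for i in range(1,n) if 500<st[i,4]<5000])
print(robot.current_t(),robot.current_contact_force())
E
```

```text
front/back -26.6761412248662 22.488568846741387 -1.4460091373532746
hole [618.46391037  83.78983507  80.        ] -63.80485643901623 -1.1437425727008683
-2.991339999986659 -111.17136250210811
-3.6741337383200614 -218.01306571378652
True tip z 231.54109987996713 [1.68049771 0.26085992 5.11827543]
[array([  47,  180,   46,   55, 1723], dtype=int32), array([ 174,  182,   36,   53, 1600], dtype=int32), array([ 300,  182,   29,   55, 1015], dtype=int32)]
13.2417 [-1.21270342  0.18038451 -1.40680929]
```

The press stopped at a tip height of 231.5 (off should be about 232), and the rocker0 blob changed while the others didn't. Next I'll back out, lean the hook and look at the hole from near.

```bash
python3 - <<'E'
from h import *
import h,pickle; h.GZ=14.0
a=np.pi; TH=0.57
robot.move_linear(tcp_for_tip(PIV-155*CX+[0,0,45],0,a)[0],speed=200)
H=PIV-63.6*CX-0.5*CY; H[2]=80; print("H",H)
t=lambda x,z,y=0: tcp_for_tip(H+x*CX+y*CY+[0,0,z],TH,a)
robot.move_ptp(*t(-90,60))
robot.move_linear(t(-35,15)[0],speed=100); robot.sleep(.3)
print(robot.current_t(),robot.current_contact_force())
D={n:robot.get_image(n) for n in("wrist","scene","side")}; pickle.dump(D,open("v5.pkl","wb"))
T=H-35*CX+[0,0,15]
def c(D,p,w,hh,k):
    x,y=[max(0,int(v)) for v in (p[0]-w/2,p[1]-hh/2)]; i=D["img"][y:y+hh,x:x+w]; print(x,y,k); return cv2.resize(i,None,fx=k,fy=k,interpolation=cv2.INTER_CUBIC)
I=np.zeros((600,800,3),np.uint8)
for n,x,y,hh in(("wrist",0,0,100),("scene",400,0,100),("side",0,300,100)):
    print(n,"tip",proj(D[n],T),"hole",proj(D[n],H)); J=c(D[n],(proj(D[n],T)+proj(D[n],H))/2,130,hh,3); I[y:y+J.shape[0],x:x+J.shape[1]]=J
J=cv2.resize(D["scene"]["img"][215:250,190:235],None,fx=8,fy=8,interpolation=cv2.INTER_CUBIC); I[310:310+J.shape[0],420:420+J.shape[1]]=J
cv2.imwrite("pics/v5.png",I)
E
```

```text
H [618.55382494  84.45937673  80.        ]
16.2 [-0.81282362 -0.85303107 -0.25426869]
wrist tip [316.71926423 199.8150504 ] hole [319.21221432 216.88671415]
252 158 3
scene tip [259.00568428 272.44503339] hole [243.54372281 279.45887602]
186 225 3
side tip [277.56466048 247.98096214] hole [267.92593356 246.67191421]
207 197 3
```

View pics/v5.png

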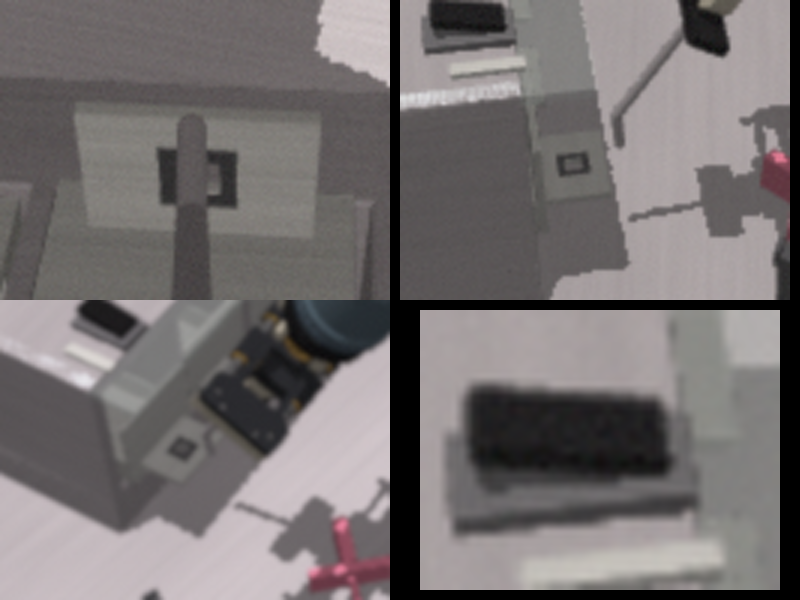

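The scene crop shows rocker0 now tilted down towards the robot, so it is off. The hole is at wrist (317.8,217.3) and scene (243.7,279.3), the tip at wrist (316,200) and scene (259,272), all within 1 px of prediction. I'll shift −0.5 in y and insert.

```bash
python3 - <<'E'
from h import *
import h,pickle; h.GZ=14.0
a=np.pi; TH=0.57
H=PIV-63.6*CX-1.0*CY; H[2]=80
t=lambda x,z,y=0: tcp_for_tip(H+x*CX+y*CY+[0,0,z],TH,a)[0]
robot.move_linear(t(0,13),speed=60); robot.sleep(.2)
f0=np.array(robot.current_contact_force())
r=robot.move_linear(t(0,-17),speed=25,f_stop=3)
robot.sleep(.2)
P=np.array(robot.current_tcp_pos()); print(r,"tip rel",P-t(0,0),np.array(robot.current_contact_force())-f0,robot.current_t())
D={n:robot.get_image(n) for n in("wrist","scene")}; pickle.dump(D,open("v6.pkl","wb"))
E
```

```text
False tip rel [ 8.40758308e-02 -3.27895845e-03 -1.68148027e+01] [-0.56411212  0.97552961  0.14318791] 18.8333
```

```bash
python3 - <<'E'
from h import *
import h,pickle; h.GZ=14.0
a=np.pi; TH=0.57
H=PIV-63.6*CX-1.0*CY; H[2]=80
t=lambda x,z,y=0: tcp_for_tip(H+x*CX+y*CY+[0,0,z],TH,a)[0]
f0=np.array(robot.current_contact_force()); base=t(0,-17)
S=lambda s:print(s,((np.array(robot.current_tcp_pos())-base)@CX).round(2),((np.array(robot.current_contact_force())-f0)@CX).round(2),robot.current_t())
r=robot.move_linear(t(-40,-17),speed=30,f_stop=8); S(r)
if not r:
    r=robot.move_linear(t(-86,-17),speed=25,f_stop=7); S(r)
robot.sleep(.2); S("settled")
D={n:robot.get_image(n) for n in("wrist","scene","side")}; pickle.dump(D,open("v7.pkl","wb"))
s=D["scene"]; I=cv2.resize(s["img"][200:320,180:340],(800,600),interpolation=cv2.INTER_CUBIC); cv2.imwrite("pics/v7.png",I)
E
```

```text
False -39.85 2.66 20.4167
False -86.19 5.49 22.4083
settled -86.17 5.16 22.6083
```

View pics/v7.png

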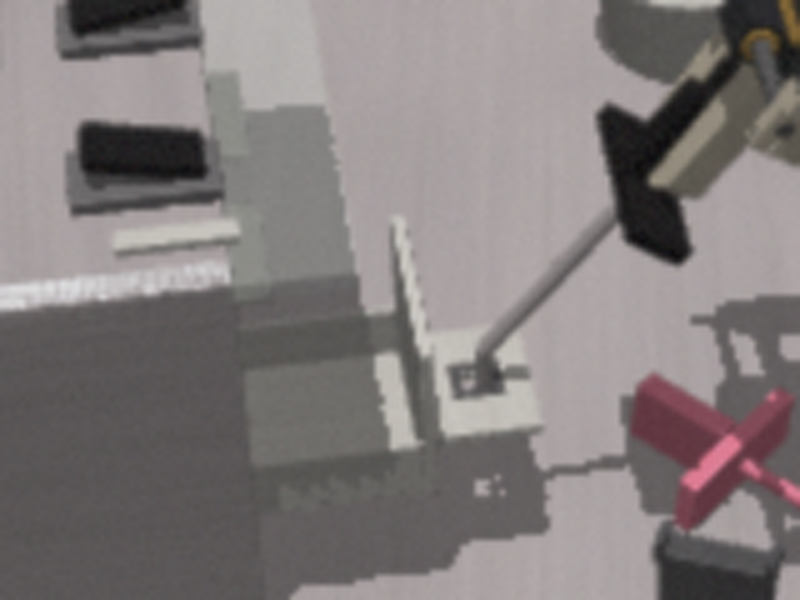

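The tray is drawn well out: the hole is at scene (275,276), the hook is still in it, and the force rose from 2.7 to 5.2 N. I'll measure the travel and check whether the hook turned in the grip.

```bash
python3 - <<'E'
from h import *
import h,pickle; h.GZ=14.0
D=pickle.load(open("v7.pkl","rb")); E=pickle.load(open("v5.pkl","rb")); s=D["scene"]
for p in((475,380),(470,380)):
    q=onz(s,180+p[0]/5,200+p[1]/5,80); print("hole rel pivot",(q-PIV)@CX,(q-PIV)@CY)
P=np.array(robot.current_tcp_pos()); Rt=R.from_euler('xyz',robot.current_eef_rot())
Rh=Rt*R.from_euler('xyz',[np.pi,0,np.pi]).inv()
o=P-Rh.apply([0,0,14]); T=o+Rh.apply(TIP); 
f=lambda l: np.round(proj(s,o+Rh.apply(l))*1,1)
crop=lambda u:np.round((u-[180,200])*5)
for n,l in(("bend",(0,0,-110)),("tip",TIP),("rod0",(0,0,0)),("gA",(0,40,0)),("gB",(0,-40,0)),("gC",(15,40,0)),("gD",(-15,40,0))): print(n,crop(f(l)))
print((T-PIV)@CX,(T-PIV)@CY,T[2])
E
```

```text
hole rel pivot -133.6194471130113 1.031604848415286
hole rel pivot -131.4301148559491 0.6202472195669362
bend [508. 356.]
tip [511. 401.]
rod0 [644. 191.]
gA [660. 257.]
gB [628. 128.]
gC [631. 246.]
gD [689. 268.]
-149.81620007402216 -0.9548349163109355 62.75199605271685
```

The tip lags the command by about 14 mm, so the hook turned about 0.1 rad in the grip at the stop. The tray itself is at its stop, with hole travel near 70 mm and force at twice the drag. Next I'll unload slightly, lift out, and measure the hook and tray from clear views.

```bash
python3 - <<'E'
from h import *
import pickle
P=np.array(robot.current_tcp_pos()); f0=np.array(robot.current_contact_force())
robot.move_linear(P+2.5*CX,speed=20); print((np.array(robot.current_contact_force())-f0)@CX)
print(robot.move_linear(P+2.5*CX+[0,0,32],speed=35,f_stop=4), np.array(robot.current_contact_force())-f0)
robot.move_linear(P-25*CX+[0,0,75],speed=100); robot.sleep(.3)
D={n:robot.get_image(n) for n in("wrist","scene","side")}; pickle.dump(D,open("v8.pkl","wb"))
print(robot.current_t())
P=np.array(robot.current_tcp_pos()); Rt=R.from_euler('xyz',robot.current_eef_rot())
Rh=Rt*R.from_euler('xyz',[np.pi,0,np.pi]).inv(); o=P-Rh.apply([0,0,14])
for dl in(0,.1,.15):
    g=np.array([0,0,33.]); loc=lambda l:g+R.from_euler('y',-dl).apply(np.array(l)-g)
    for n in D: print(dl,n,"tip",proj(D[n],o+Rh.apply(loc(TIP))).round(1),"bend",proj(D[n],o+Rh.apply(loc((0,0,-110)))).round(1))
def c(n,x,y,w,h,W,H): return cv2.resize(D[n]["img"][y:y+h,x:x+w],(W,H),interpolation=cv2.INTER_CUBIC)
cv2.imwrite("pics/v8.png",np.vstack([np.hstack([c("scene",190,205,120,90,400,300),c("scene",270,195,120,90,400,300)]),np.hstack([c("wrist",250,150,120,90,400,300),c("side",230,190,120,90,400,300)])]))
E
```

```text
-5.469319989520431
False [-5.62076079 -1.25338066  2.08265304]
25.2
0 wrist tip [316.4 200.8] bend [316.5 229.6]
0 scene tip [292.9 253.5] bend [292.5 243.6]
0 side tip [299.7 248.6] bend [298.1 241.8]
0.1 wrist tip [316.4 221. ] bend [316.5 247.9]
0.1 scene tip [286.2 251.5] bend [287.2 241.4]
0.1 side tip [294.8 244.6] bend [294.1 238.2]
0.15 wrist tip [316.4 231. ] bend [316.5 257.1]
0.15 scene tip [283.  250.3] bend [284.6 240.1]
0.15 side tip [292.5 242.5] bend [292.2 236.3]
```

View pics/v8.png

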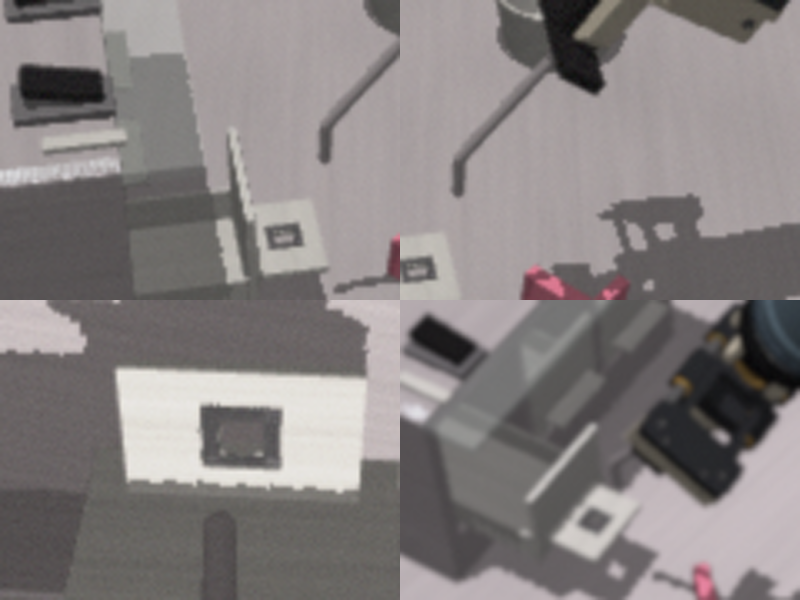

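The tongue is clear: its hole is at scene (275.5,276.1), wrist (322.3,190.8) and side (288.5,255.4). The tip is at wrist (315.7,214 end) and scene (287.7,253 end), which gives a hook turn of about 0.086 rad. I'll check the tray travel numerically before returning the hook.

```bash
python3 - <<'E'
from h import *
import pickle
D=pickle.load(open("v8.pkl","rb"))
for n,p in(("scene",(275.5,276.1)),("wrist",(322.3,190.8)),("side",(288.5,255.4))):
    q=onz(D[n],*p,80); print(n,(q-PIV)@CX,(q-PIV)@CY)
# plan return poses
d=0.086; g=np.array([0,0,33.])
Rs=R.from_euler('z',SYAW); 
# tool tilt: hook upright -> nominal tool frame rotated back by +d about hook y about grasp point
Rn=Rs*R.from_euler('y',d); o=tool_rpy(Rn,np.pi)
def tcp(hz,dx=0): return ST+[0,0,hz]+Rs.apply(g+[dx,0,0])+Rn.apply([0,0,14-33.])
for z in(160,330,345): print(z,tcp(z).round(1),o.round(3),robot.inverse_kinematics(tcp(z),o))
E
```

```text
scene -134.6636221319323 1.5666684158320023
wrist -134.0260571890398 -1.4228144107128768
side -132.41775371161916 -3.1392010339452256
160 [456.4 290.5 174.1] [ 3.142 -0.086  2.851] [ 0.32594688  0.31462226  1.5740441   0.05124703  1.32346182 -0.96855175]
330 [456.4 290.5 344.1] [ 3.142 -0.086  2.851] [ 0.32594688  0.2307255   1.2749741   0.05014385  1.70594853 -0.94923309]
345 [456.4 290.5 359.1] [ 3.142 -0.086  2.851] [ 0.32594688  0.22907159  1.24216355  0.05040983  1.74036947 -0.94748084]
```

```bash
python3 - <<'E'
from h import *
import pickle
d=0.086; g=np.array([0,0,33.])
Rs=R.from_euler('z',SYAW); Rn=Rs*R.from_euler('y',d); o=tool_rpy(Rn,np.pi)
def tcp(hz,dx=0): return ST+[0,0,hz]+Rs.apply(g+[dx,0,0])+Rn.apply([0,0,14-33.])
P=np.array(robot.current_tcp_pos()); robot.move_linear(P-20*CX+[0,0,130],speed=200)
robot.move_ptp(tcp(350),o); robot.sleep(.3)
D={n:robot.get_image(n) for n in("wrist","scene","side")}; pickle.dump(D,open("v9.pkl","wb"))
t=ST+[0,0,350]+Rs.apply(TIP)
for n in D: print(n,proj(D[n],t))
# tip in wrist: rod column edges/top end of the rod via gray profile near predicted tip
w=cv2.cvtColor(D["wrist"]["img"],cv2.COLOR_BGR2GRAY); u,v=proj(D["wrist"],t).astype(int)
print(w[v-16:v+8:2,u-14:u+15:2])
r=robot.move_linear(tcp(175),speed=110,f_stop=4); print(r,robot.current_tcp_pos(),robot.current_t())
E
```

```text
wrist [317.59331987 217.10208496]
scene [330.19228124 301.96219482]
side [250.78415902 300.78227163]
[[ 47  43  50  47  48  50  48  49  44  49  46  49  50  48  48]
 [ 41  46  44  47  49  45  45  45  46  49  43  49  47  47  49]
 [ 45  46  48  47  42  47  46  46  46  45  43  46  47  46  43]
 [ 46  43  42  46  46  50  46  48  44  47  46  47  41  47  48]
 [ 47  52  47  45  46  43  48  47  45  50  47  49  49  54  51]
 [ 49  47  46  48  48  48  46  47  42  47  48  49  44  48  48]
 [ 46  47  47  47  46  53  61  60  47  43  49  45  50  46  46]
 [ 42  46  44  46  55  85  88  87  66  47  46  45  48  46  47]
 [ 39  45  48  47  72  86  88  84  78  50  46  48  47  47  46]
 [ 44  47  46  45  73  88  90  87  77  47  47  42  46  41  47]
 [ 47  46  47  47  80 124 126  94 116  53  50  50  48  48  48]
 [ 47  45  48  45  79 114 125 134 125  53  49  49  61  50  48]]
False [456.85072583 290.60364736 189.72064558] 29.1667
```

The tip is within about 1–2 px of prediction and nothing touched on the way down. Now the final lowering.

```bash
python3 - <<'E'
from h import *
import pickle
d=0.086; g=np.array([0,0,33.])
Rs=R.from_euler('z',SYAW); Rn=Rs*R.from_euler('y',d); o=tool_rpy(Rn,np.pi)
def tcp(hz,dx=0): return ST+[0,0,hz]+Rs.apply(g+[dx,0,0])+Rn.apply([0,0,14-33.])
f0=np.array(robot.current_contact_force())
r=robot.move_linear(tcp(156),speed=20,f_stop=3); robot.sleep(.2)
P=np.array(robot.current_tcp_pos()); print(r,"hook z",P[2]-tcp(0)[2],np.array(robot.current_contact_force())-f0,robot.current_ft_torque(),robot.current_t())
for n in("scene","side"):
    D=robot.get_image(n); pickle.dump(D,open(n+"10.pkl","wb"))
E
```

```text
True hook z 160.5297319250383 [ 0.67706857 -0.38749275  6.37989231] [ 0.11553262 -0.20775807 -0.04346664] 30.0667
```

```bash
python3 - <<'E'
from h import *
import pickle
robot.move_gripper(0.5); robot.sleep(.3)
P=np.array(robot.current_tcp_pos()); Rt=R.from_euler('xyz',robot.current_eef_rot())
print(robot.move_linear(P-Rt.apply([0,0,110]),speed=80,f_stop=5))
robot.move_gripper(1.0)
Rh=R.from_euler('z',-0.245)
robot.move_ptp(np.array([458,289,300])+Rh.apply([-60,0,0]),tool_rpy(Rh,np.pi)); robot.sleep(.3)
w=robot.get_image("wrist"); pickle.dump(w,open("w11.pkl","wb")); w0=pickle.load(open("w1.pkl","rb"))
print(robot.current_t(),w["eye"]-w0["eye"])
# compare hook/stand region with the picture taken before the grasp (same pose)
reg=(slice(190,370),slice(245,390))
for D in(w0,w):
    m=(D["img"][reg].max(2)<38).astype(np.uint8); m=cv2.morphologyEx(m,cv2.MORPH_OPEN,np.ones((5,5)))
    c=max(cv2.findContours(m,0,2)[0],key=cv2.contourArea); print(cv2.boundingRect(c),cv2.contourArea(c),np.array(cv2.moments(c)["m10"]/cv2.contourArea(c)),cv2.moments(c)["m01"]/cv2.contourArea(c))
a,b=[cv2.GaussianBlur(cv2.cvtColor(D["img"][reg],cv2.COLOR_BGR2GRAY),(3,3),0)for D in(w0,w)]
x=cv2.absdiff(a,b)>25; print("diff px",x.sum(), np.argwhere(x).min(0) if x.any() else 0,np.argwhere(x).max(0) if x.any() else 0)
for r in range(0,180,12): print("".join("#" if v>60 else "+" if v>25 else "." for v in cv2.absdiff(a,b)[r,::3]))
E
```

```text
False
34.35 [ 0.83594753 -0.02291315 -0.57978936]
(23, 36, 98, 124) 4938.5 77.40420505551617 101.96034558401674
(24, 36, 98, 125) 4943.5 77.98203027544587 102.69731296989312
diff px 556 [0 0] [162 122]
.......+......+..................................
.................................................
.........+.......................................
.................................................
.................................................
.................................................
.................................................
.........+.......................................
.................................................
.................................................
.......+................................+........
.....................+...........................
....................+......+.....................
....................+......+.....................
.................................................
```

The hook hangs exactly as it did before. One numeric check of the tray, rockers and bystanders, then I'll hand in.

```bash
python3 - <<'E'
from h import *
import pickle
s=robot.get_image("scene"); s0=pickle.load(open("scene0.pkl","rb")); v8=pickle.load(open("v8.pkl","rb"))["scene"]
def df(A,B,x,y,w,h): return int((cv2.absdiff(cv2.GaussianBlur(A["img"],(3,3),0),cv2.GaussianBlur(B["img"],(3,3),0))[y:y+h,x:x+w].max(2)>35).sum())
print("tray vs v8",df(s,v8,255,255,40,35),"rocker0 vs v8",df(s,v8,190,222,38,22),"vs start",df(s,s0,190,222,38,22))
print("rocker1,2 vs start",df(s,s0,188,192,36,20),df(s,s0,186,166,34,18))
print("ring,jar,lower ring",df(s,s0,296,180,44,38),df(s,s0,272,152,28,36),df(s,s0,250,405,58,58))
print(robot.current_t()); print(robot.hand_in())
E
```

```text
tray vs v8 0 rocker0 vs v8 0 vs start 89
rocker1,2 vs start 0 0
ring,jar,lower ring 17 0 0
34.4
the job is handed in; nothing more can be done
None
```

I handed the job in at 34.4 s: the rocker in line with the crumb tray is off, the tray is drawn out until the pull force rose as at its stop (about 70 mm of travel), and the hook hangs upright on its stand again; the other two rockers, the jar and the lower ring look unchanged in the last picture, the other ring differs by only a few pixels, and I didn't check the cake tin.

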